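# Stand the comb in the vanity drawer's rack and shut the drawer

## Robot

A 6-joint arm with a two-finger parallel gripper is mounted at the origin on the work surface. World frame = base frame: x ahead of the robot, y to its left, z up, the work surface at z = 0. Lengths are in m, angles in degrees, forces in N, time in s.
With the tool pointing down it reaches from about 0.275 to 0.85 m from the base axis. Payload 5.2 kg.
Tool frame: the origin (TCP) lies on the centre line of the jaws, within the pads' length; the fingertips stand bot.tip_extent ahead of it and the grasp point (between the pads) is the TCP (bot.tip_extent is the distance from the TCP to the fingertips, in m); z points along the fingers, y is the line along which they close (so a half turn about z gives the same grasp; the last joint's range is limited). The gripper opens to 85 mm and grips with 20 to 120 N. Pads are 22 mm wide; open, the fingers measure 114 mm over their backs; the gripper's body (76 mm by 85 mm) begins 54 mm behind the grasp point. The pads swing forward as they close: fully open they stand 13 mm farther back than shut.
Start: joints at [55.187, 14.817, 87.949, -0, 77.235, -11.62], TCP at [0.217, 0.506, 0.25] pointing down, gripper open.
Joint ranges: [-179.93, 179.93], [-52.35, 119.4], [10.71, 147.94], [-69.91, 249.91], [12.55, 155.21], [-178.61, 178.61]. Speed limits (degrees/s): [147.25, 147.25, 180, 180, 180, 180].

## Interface

Orientations are given as a 3x3 rotation matrix whose columns are the frame's x, y, z axes.
In Python, from workcell import bot gives the robot as it stands.
- The arm moves only by the tool carry_out, never from a script. Its argument "increments" is text: rows parted by semicolons, each of 7 numbers parted by spaces: the shift along the tool's x, y, z in mm, then the turn, a rotation vector about the tool's x, y, z in rad, then the finger opening in mm, from 0 to 85.4. A call has 1 to 10 rows; each row is the pose to reach, as a shift and turn from the pose commanded when the call began, along the tool's axes at that moment; what a row does not reach only later rows make up. A row lasts 1/12 s, in which the tool goes at most 41.7 mm and 7.16 degrees, less where a joint would pass 70% of its speed; a pose out of reach is approached as far as the arm can. A call with a gripper value outside its range is refused whole. The fingers move at their own pace and stop on an object; "grip_force" is the grip in N (left out, the last holds). Time passes only in rows, so rows that repeat a pose let the fingers close. It gives the time, the measured TCP pose, the force, the opening and the grip force at its end, in the units of the state.
- bot.get_state(): the state, without advancing time (a new reading comes with each control period).
- bot.read_camera(name): name is "side" or "top"; returns a dict with "pixels" (384x512x3 uint8, red, green, blue), "fx", "fy", "cx", "cy" (pixels), "rvec" (rotation vector, rad) and "tvec" (3), from world to camera coordinates, as OpenCV has them. Camera axes: x right, y down, z forward; pixel columns grow to the right and rows downward; lengths in m; the calibration is good to about 2 mm. A picture is of the moment at which its call begins. There is no depth.
- bot.hand_in(): hands the job in; it is judged then, once.
Trained networks look in a picture, given as the dict that the camera call returned (one of the last four; its "shot" number tells which), for a name from the list of things; names that differ only in an ending like _2 or _b are one class to them, and where a whole thing is asked for, a point or a joint stands for the part that bears it (a point fixed in the world has none). Each returns a list of dicts, best first, with "score" (0 to 1); they miss things now and then, are a little off and sometimes report something else, mostly with a low value. They report only what shows in the picture. A call takes as long as a camera call. They do not tell look-alikes from the thing itself.
- bot.search_frame(label, picture): "bbox" ([centre column, centre row, width, height] in pixels, round what is visible of it).
- bot.silhouettes(label, picture): "region" (384x512 bool, what is visible of it) and "bbox" ([centre column, centre row, width, height] in pixels, round what is visible of it).
- bot.tip_of(label, picture): "position" ([column, row] in pixels: a listed point, or the origin of a listed thing).
The state is a dict: "time_s": time; "qpos": joint angles; "joint_vel": joint speeds; "effort": joint torques, N m; "position": TCP position; "ee_rot": TCP orientation; "wrist_force": force on the tool from outside, world axes, zero at the start; "wrist_torque": the same for the moment, N m; "finger_gap": opening from 0.0 (shut) to 1.0 (fully open); "finger_force": force on a finger pad.
Only numpy, scipy, OpenCV 4.12 (cv2) and the standard library are available. Lean on these libraries where they do the work, as an engineer would, in place of code of your own. Each camera call takes 0.05 s, during which the arm holds its last target. There are 200 camera calls.

## Task

Put the wide wooden comb away: stand it on edge, teeth down and spine up, all the way down in the wide middle slot of the rack in the open drawer, then slide the drawer fully shut. It lies flat now; the slanting steel rest is there for changing your grip on it. Leave the soap dish, the pump bottle and the tongue scraper where they are.

Things in the scene. Friction and masses are not known exactly. Their poses are not given: they have to be found in the camera images.
- comb: Loose wide-toothed comb of light wood: a flat slab 150 (x) by 56 (y) by 9 mm thick (z), 50 to 100 g, lying flat on the ledge at the start. Origin: centre of its underside. +y points from the teeth to the spine (the spine half is solid; the teeth fill the -y half and end in a straight line); +z up at the start.
- comb_center (a point): The middle of the comb's slab, 4.5 mm above the body origin along z; same axes as the comb.
- rest: Fixed slanting steel rest for changing grip. Base plate 130 (x) by 90 (y) by 6 mm, origin under its centre, z up. Two 8 mm wide prongs at x = -50 and +50 mm rise at 45 degrees towards -y. The comb can lie across both, long side along x, face looking to +y and up, teeth down against the lips. Friction and the lips alone hold it. Between the prongs there is nothing but the base plate.
- rest_seat (a point): Midway between the prongs: inner corner where the sloping face (it runs up towards -y +z) meets the lips, 22 mm in +y and 45 mm in z from the rest's origin; axes of the rest. The lips stand 11 mm proud of the slope. The slope is 40 mm long, so the comb's upper 16 mm stands free, and a finger fits behind it and below its lower edge between the prongs.
- vanity: Fixed white box on the ledge, 180 (x) by 210 (y) by 100 mm high, origin at the centre of its underside, x pointing from its front to its back; its single drawer slides out towards -x.
- drawer (a joint): How far the drawer is out, in m: 0 shut, 0.14 the end of travel; it starts 0.115 to 0.14 out. It slides with about 1.5 N of friction and stays where it is left.
- slot (a point): Moves with the drawer: centre of the floor of the wide slot, 16 mm above the ledge; axes of the vanity. Slot 13 mm wide (x), 180 long (y), between ribs 20 high and 5 thick; on either side a 5 mm slot and one more rib. Drawer sides end 30 mm above the slot floor, the front panel 72 mm; its inner face is 58 mm in front (-x) of the slot. Drawer 115 mm out: slot 57 mm in front of the box.
- drawer_front (a point): On the drawer, moves with it: the centre of the outer face of the flat front panel (12 mm thick, 206 mm wide, 78 mm high, with a flat grey finger mark near its top); axes of the vanity. Push here to shut it.
- soap_dish: Bystander: oval white soap dish with a bar of soap, 124 by 80 mm (long side along its x), 36 mm high; origin centre of underside.
- pump: Bystander: closed matte black pump dispenser, 68 mm diameter, 170 mm high; origin centre of underside.
- scraper: Bystander: flat U-shaped stainless tongue scraper, 128 by 50 mm (long side along its x), 6 mm thick, lying on the ledge; origin at its middle on the ledge.
Not all that is in view belongs to the job. Of the things like the comb, leave any that is pink; of the rest the smaller one is meant.

How it is judged:
By the outcome, as a careful person would: the job done as asked, in the order asked, and still so for the second after the job is handed in, with the robot touching nothing.
It also fails if it takes over 72 s, if anything falls off the work surface, if the arm or the gripper's body presses on something with over 40 N, if the wrist force passes 120 N, or if a joint passes its speed limit or range.

## Working session

There is one attempt and no reset: what is moved stays moved. The work goes in short steps, Python scripts to look and compute and a tool call to move; the robot and the scene stay as the last step left them, time stands still between calls to the robot, and variables do not carry over. Pictures are saved under pics/ and viewed, at most 10 in all, crops included, and the job is handed in when it is done.

Besides the shell and the picture viewer there is one more tool, called as name(argument=value, ...) on one line, values as JSON. carry_out: Moves the arm, as the interface text tells. Its arguments: {"type":"object","properties":{"increments":{"type":"string"},"grip_force":{"type":"number"}},"required":["increments"]}

```bash
mkdir -p pics; ls
cat > h.py <<'E'
import numpy as np, cv2, sys
from workcell import bot
def save(p,name,box=None,scale=1):
    im=p["pixels"][:,:,::-1]
    if box: im=im[box[1]:box[3],box[0]:box[2]]
    cv2.imwrite("pics/"+name,cv2.resize(im,None,fx=scale,fy=scale,interpolation=cv2.INTER_CUBIC))
def cam(p):
    R=cv2.Rodrigues(np.array(p["rvec"],float))[0]; t=np.array(p["tvec"],float).reshape(3)
    K=np.array([[p["fx"],0,p["cx"]],[0,p["fy"],p["cy"]],[0,0,1.]])
    return K,R,t
def ray(p,uv):
    K,R,t=cam(p); d=R.T@np.linalg.solve(K,[uv[0],uv[1],1.]); return -R.T@t,d
def onz(p,uv,z):
    c,d=ray(p,uv); return c+d*(z-c[2])/d[2]
def tri(p1,u1,p2,u2):
    a,d=ray(p1,u1); b,e=ray(p2,u2); s=np.linalg.lstsq(np.c_[d,-e],b-a,rcond=None)[0]
    x,y=a+s[0]*d,b+s[1]*e; return (x+y)/2,np.linalg.norm(x-y)
def proj(p,X):
    K,R,t=cam(p); q=(R@np.atleast_2d(X).T).T+t; q=q@K.T; return q[:,:2]/q[:,2:]
E
python3 - <<'E'
from h import *
np.set_printoptions(precision=4,suppress=True)
P={n:bot.read_camera(n) for n in("top","side")}
for n,p in P.items():
    save(p,n+"0.png",scale=1.5); print(n,p["fx"],p["cx"],p["cy"],"cam at",ray(p,(256,192)))
    for l in["comb","rest","vanity","drawer","soap_dish","pump","scraper"]:
        print(l,[(round(r["score"],2),np.round(r["bbox"])) for r in bot.search_frame(l,p)])
    for l in["comb","comb_center","rest","rest_seat","vanity","slot","drawer_front","soap_dish","pump","scraper"]:
        print("tip",l,[(round(r["score"],2),np.round(r["position"],1)) for r in bot.tip_of(l,p)])
print(bot.get_state(),bot.tip_extent)
E
```

```text
pics
top 412.73315440542564 253.13043342225055 188.382297270427 cam at (array([0.4253, 0.1081, 1.2326]), array([ 0.0784,  0.0246, -0.9967]))
comb [(0.76, array([140., 197.,  49.,  67.])), (0.68, array([200., 267.,  31.,  52.])), (0.61, array([212., 201.,  30.,  50.]))]
rest [(0.61, array([279., 168.,  33.,  40.]))]
vanity [(0.82, array([382., 149.,  95., 123.]))]
drawer [(0.77, array([389., 179.,  84.,  58.]))]
soap_dish [(0.83, array([259., 112.,  28.,  39.]))]
pump [(0.93, array([291., 233.,  28.,  29.]))]
scraper [(0.63, array([206., 133.,  26.,  40.]))]
tip comb [(0.96, array([210.4, 200.6])), (0.85, array([140. , 195.1])), (0.67, array([197.3, 270.8]))]
tip comb_center [(0.93, array([197.8, 268.3])), (0.84, array([140.3, 194.6])), (0.7, array([216.8, 203.4]))]
tip rest [(0.94, array([276.8, 169.7])), (0.4, array([382.3, 180.3]))]
tip rest_seat [(0.76, array([268.9, 168.3]))]
tip vanity [(0.57, array([372.6, 129.9]))]
tip slot [(0.56, array([384.5, 180.4]))]
tip drawer_front [(0.59, array([393.4, 204. ]))]
tip soap_dish [(0.79, array([258.5, 113.8])), (0.69, array([279.6, 169.1])
[... 1247 characters left out ...]
p_dish [(0.72, array([172.2, 214.3]))]
tip pump [(0.93, array([312.7, 195.8]))]
tip scraper [(0.67, array([175.1, 269.6]))]
{'time_s': 1.8, 'qpos': array([ 55.1892,  14.8161,  87.9491,  -0.0023,  77.2346, -11.6208]), 'joint_vel': array([-0.1187,  0.0187,  0.0714, -0.0806, -0.0487,  0.0748]), 'effort': array([ -0.002 , -44.5907, -29.0881,  -0.0007,   0.001 ,  -0.    ]), 'position': array([0.2166, 0.5056, 0.2503]), 'ee_rot': array([[-0.9192,  0.3938,  0.    ],
       [ 0.3938,  0.9192, -0.    ],
       [-0.    , -0.    , -1.    ]]), 'wrist_force': array([ 1.0409, -0.7833, -0.0869]), 'wrist_torque': array([ 0.0105, -0.0378, -0.0233]), 'finger_force': 0.0, 'finger_gap': 0.9986927155388743} 0.019
```

View pics/top0.png

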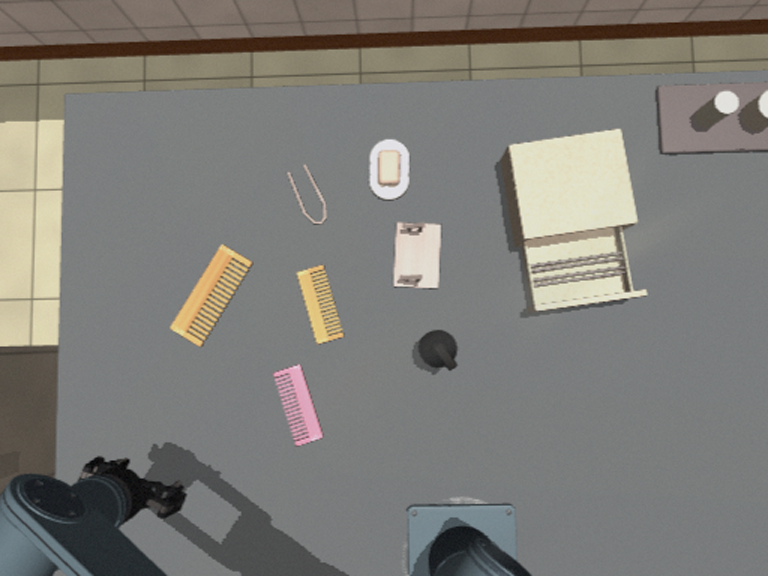

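View pics/side0.png

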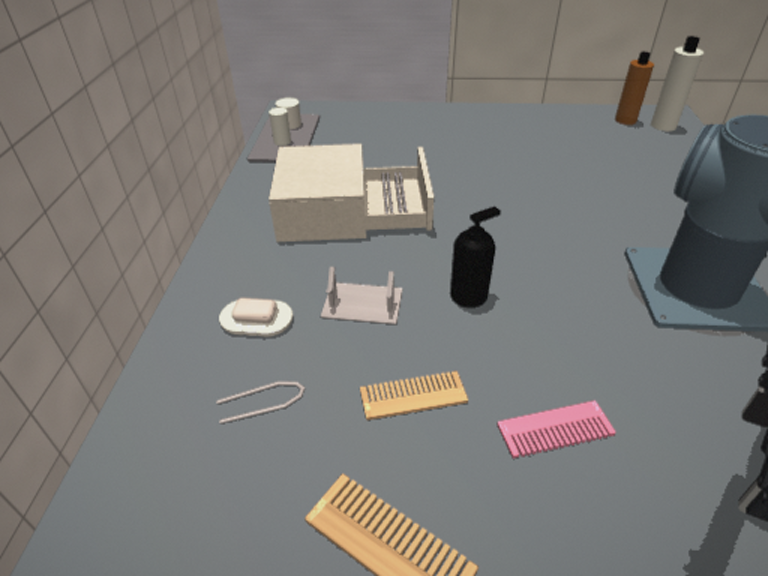

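Run:
```python
from h import *
np.set_printoptions(precision=4,suppress=True)
P={n:bot.read_camera(n) for n in("top","side")}
np.save("P0.npy",P,allow_pickle=True)
save(P["top"],"c1.png",(185,80,435,280),3)
save(P["side"],"c2.png",(155,75,335,210),4.4)
S={}
for n,p in P.items():
    for l in["comb","rest","vanity","drawer"]:
        for i,r in enumerate(bot.silhouettes(l,p)):
            S[n,l,i]=r["region"]; c=np.argwhere(r["region"]).mean(0)[::-1]
            m=cv2.minAreaRect(np.argwhere(r["region"])[:,::-1].astype(np.float32))
            print(n,l,i,round(r["score"],2),c,r["region"].sum(),np.round(cv2.boxPoints(m),1).tolist())
np.save("S0.npy",S,allow_pickle=True)
t=P["top"];s=P["side"]
for l,a,b in[("combL",(140.2,194.8),(259,362)),("comb",(210.4,200.6),(272.5,263.1)),("rest",(276.8,169.7),(240.1,198.8)),("seat",(268.9,168.3),(241.6,198.8)),("slot",(384.5,180.4),(262.8,132.1)),("front",(393.4,204),(283.5,123.1))]:
    print(l,*tri(t,a,s,b))
```

```text
top comb 0 0.88 [212.7264 202.046 ] 870 [[197.5, 180.39999389648438], [215.5, 175.5], [228.89999389648438, 224.3000030517578], [211.0, 229.1999969482422]]
top comb 1 0.76 [198.8318 269.7744] 975 [[181.8000030517578, 247.60000610351562], [200.1999969482422, 241.89999389648438], [215.89999389648438, 292.0], [197.5, 297.79998779296875]]
top rest 0 0.58 [278.2427 169.5718] 1310 [[263.0, 148.0], [294.0, 148.0], [294.0, 191.0], [263.0, 191.0]]
top rest 1 0.44 [384.9758 179.366 ] 3385 [[345.1000061035156, 160.0], [424.3999938964844, 148.6999969482422], [431.29998779296875, 197.1999969482422], [352.1000061035156, 208.60000610351562]]
top vanity 0 0.7 [380.9405 144.8869] 8760 [[331.79998779296875, 96.5999984741211], [414.70001220703125, 83.5999984741211], [432.3999938964844, 196.5], [349.3999938964844, 209.5]]
top drawer 0 0.81 [384.8523 179.6345] 3379 [[345.5, 159.10000610351562], [423.79998779296875, 148.39999389648438], [430.5, 197.89999389648438], [352.20001220703125, 208.5]]
side comb 0 0.96 [253.5098 356.1635] 3866 [[198.8000030517578, 350.79998779296875], [224.5, 312.29998779296875], [
[... 670 characters left out ...]
e vanity 0 0.57 [229.632 129.387] 5737 [[177.1999969482422, 98.30000305175781], [286.20001220703125, 93.0999984741211], [289.20001220703125, 155.89999389648438], [180.1999969482422, 161.10000610351562]]
side drawer 0 0.64 [265.3788 130.6257] 1985 [[239.3000030517578, 101.19999694824219], [285.70001220703125, 97.5], [290.1000061035156, 152.6999969482422], [243.8000030517578, 156.39999389648438]]
combL [0.5194 0.4862 0.0089] 0.004429431763493871
comb [0.4997 0.2742 0.0131] 0.0016349860095605355
rest [0.5883 0.075  0.0154] 0.004626307421553473
seat [0.5856 0.0985 0.0376] 0.004148593628372274
slot [ 0.5469 -0.2384  0.0204] 0.0027128166143721103
front [ 0.4791 -0.2531  0.0459] 0.00837305191986332
```

View pics/c1.png

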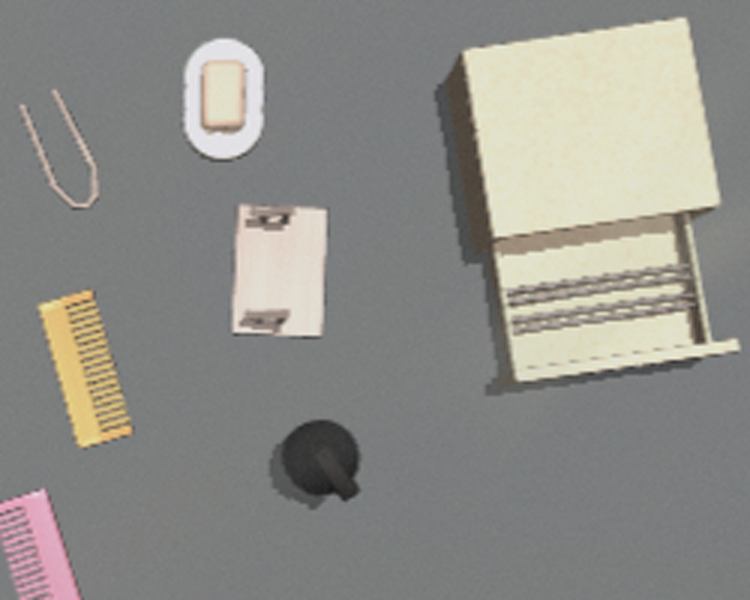

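View pics/c2.png

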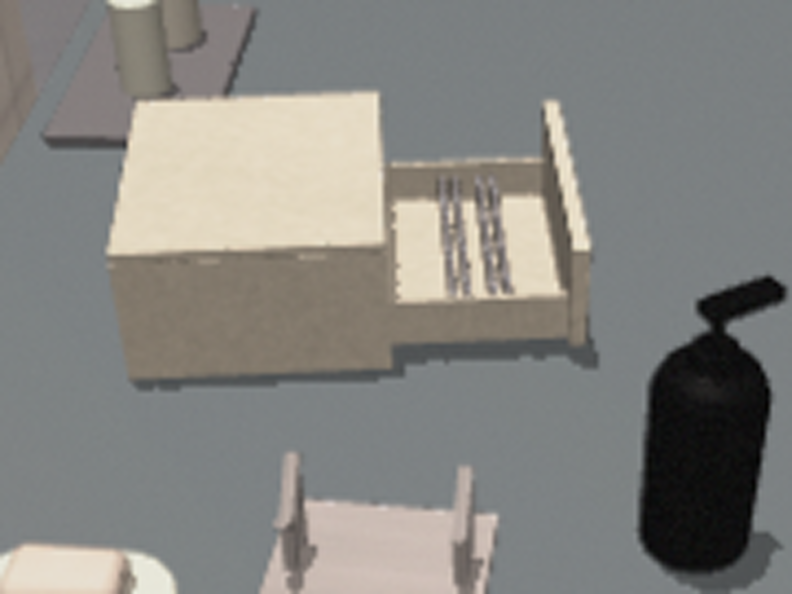

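Candidates: large wooden comb (140,197), small wooden comb (213,202), pink comb (199,270), all in the top view. The crop confirms the small wooden one, spine left and teeth right, is meant: it isn't pink, and it's the smaller of the two wooden ones. The rest's plate is at (279,170) with prongs at its top and bottom ends, and the drawer's rib pairs lie on either side of about (386,179).

```bash
cat > fit.py <<'E'
from h import *
from scipy.optimize import least_squares
np.set_printoptions(precision=4,suppress=True)
P=np.load("P0.npy",allow_pickle=True).item(); S=np.load("S0.npy",allow_pickle=True).item()
T,D=P["top"],P["side"]
c1=lambda a:(np.array(a,float)+.5)/3-.5+[185,80]
c2=lambda a:(np.array(a,float)+.5)/4.4-.5+[155,75]
def W(x,y,a,pts): c,s=np.cos(a),np.sin(a); p=np.array(pts,float); return np.c_[x+c*p[:,0]-s*p[:,1],y+s*p[:,0]+c*p[:,1],p[:,2]]
def run(name,f,x0):
    r=least_squares(f,x0,loss="soft_l1"); print(name,r.x,"deg",np.degrees(r.x[2]),"rms px",np.sqrt(np.mean(f(r.x)**2)))
    print(np.round(f(r.x),1)); return r.x
# vanity: corners in its axes
Vt=[(.09,.105,.1),(.09,-.105,.1),(-.09,-.105,.1),(-.09,.105,.1)]
vt=c1([(463,50),(686,18),(720,203),(495,238)])
vs=c2([(110,255),(137,102),(378,93),(382,247)])
ribt=c1([(510,290),(511,303),(514,318),(515,331),(690,266),(691,279),(692,295),(693,307)])
def fv(q):
    x,y,a,d,hl,z=q
    rel=-.09-.057-(d-.115)
    R=[(rel+o,s*hl,z) for s in(1,-1) for o in(.019,.009,-.009,-.019)]
    # front panel outer/inner top corners
    F=[(rel-.070,.103,.088),(rel-.058,.103,.088),(rel-.070,-.103,.088)]
    return np.r_[(proj(T,W(x,y,a,Vt))-vt).ravel(),(proj(D,W(x,y,a,Vt)[[0,1,2,3]])-vs).ravel(),(proj(T,W(x,y,a,R))-ribt).ravel()]
q=run("vanity",fv,[.65,-.22,.1,.12,.09,.03])
rel=-.09-.057-(q[3]-.115)
print("slot",W(*q[:3],[(rel,0,.016),(rel-.07,0,.05),(rel,.075,.016),(rel,-.075,.016)]))
print("side panel check",(proj(D,W(*q[:3],[(rel-.07,.103,.088),(rel-.07,-.103,.088),(rel-.058,.103,.088)]))-[155,75]+.5)*4.4-.5)
Rr=[(rel+o,s*.085,.036) for o in(.019,.009,-.009,-.019) for s in(1,-1)]
print("side ribs",np.round((proj(D,W(*q[:3],Rr))-[155,75]+.5)*4.4-.5).tolist())
# rest base plate z=6mm ; +y toward left
rt=c1([(238,205),(327,208),(322,336),(232,332)])
# teeth-lip corners in the side view: prong tops
rs=c2([(291,453),(465,467)])
def fr(q):
    Q=[(.065*s,.045*u,.006) for s,u in((1,1),(1,-1),(-1,-1),(-1,1))]
    Pt=[(.05,.022-.0283,.0733),(-.05,.022-.0283,.0733)]
    return np.r_[(proj(T,W(*q,Q))-rt).ravel(),.5*(proj(D,W(*q,Pt))-rs).ravel()]
r=run("rest",fr,[.58,.075,0.])
print("seat",W(*r,[(0,.022,.045)]))
# comb
ct=c1([(38,305),(93,291),(132,433),(78,447)])
sm=S["side","comb",1]; sc=np.array([275.1,262.9])
def fc(q):
    Q=W(*q[:3],[(.075,.028,0),(.075,-.028,0),(-.075,-.028,0),(-.075,.028,0),(0,0,0)]); Q[:,2]=q[3]
    return np.r_[(proj(T,Q[:4])-ct).ravel(),1.5*(proj(D,Q[4:])-sc).ravel()]
c=run("comb",fc,[.5,.27,.2,.009])
E
python3 fit.py
```

```text
vanity [ 0.7008 -0.2149  0.1153  0.1236  0.0854  0.048 ] deg 6.606269416953926 rms px 0.544579648891404
[-0.5 -0.5  0.3 -0.7  0.3  0.9 -1.  -0.  -1.  -0.1 -0.1 -0.2  0.6 -0.3
  1.1 -0.9 -0.2  0.5  0.  -0.4  0.   0.8  0.2 -0.1 -0.7  0.2 -0.4 -0.7
  0.3  0.1  0.6 -0.4]
slot [[ 0.5462 -0.2329  0.016 ]
 [ 0.4766 -0.2409  0.05  ]
 [ 0.5375 -0.1583  0.016 ]
 [ 0.5548 -0.3074  0.016 ]]
side panel check [[596.2306 249.2991]
 [563.3789 101.1241]
 [577.8172 250.0309]]
side ribs [[459.0, 306.0], [446.0, 180.0], [473.0, 306.0], [459.0, 180.0], [500.0, 305.0], [483.0, 179.0], [515.0, 304.0], [496.0, 178.0]]
rest [ 0.5875  0.0715 -0.0684] deg -3.9180742913525894 rms px 0.22669463158168898
[-0.2 -0.5  0.1 -0.3  0.1  0.2 -0.1  0.2  0.2  0.   0.2 -0.1]
seat [[0.589  0.0934 0.045 ]]
comb [0.4943 0.2674 0.2544 0.0052] deg 14.577772834736262 rms px 0.4126318306910509
[ 0.2 -0.5 -0.2 -1.   0.1 -0.1  0.   0.4  0.4  0.1]
```

```bash
cat >> h.py <<'E'
from scipy.spatial.transform import Rotation as Ro
def st():
    s=bot.get_state(); return np.array(s["position"]),np.array(s["ee_rot"]),s
def Rx(xdir,zdir):
    z=np.array(zdir,float)/np.linalg.norm(zdir); x=np.array(xdir,float); x-=z*(x@z); x/=np.linalg.norm(x); return np.c_[x,np.cross(z,x),z]
def go(*targets):
    """shift (mm) and rotvec from current pose to each target"""
    p,R,s=st()
    for tp,tR in targets:
        tR=R if tR is None else tR
        v=Ro.from_matrix(R.T@tR).as_rotvec()
        print("d",np.round(R.T@(np.array(tp)-p)*1e3,1),"rv",np.round(v,4),"deg",round(np.degrees(np.linalg.norm(v)),1))
    print("t",round(s["time_s"],2),"q",np.round(s["qpos"],1),"p",np.round(p,4),"F",np.round(s["wrist_force"],1),"gap",round(s["finger_gap"]*85.4,1),"ff",round(s["finger_force"],1))
def yaw(d): return np.array([np.cos(np.radians(d)),np.sin(np.radians(d)),0])
E
python3 -c "
from h import *
go(([.494,.267,.12],Rx(yaw(194.6),[0,0,-1])))"
```

```text
d [-349.  -110.   130.3] rv [-0.     -0.     -0.6596] deg 37.8
t 2.3 q [ 55.2  14.8  87.9   0.   77.2 -11.6] p [0.2166 0.5056 0.2503] F [-0.  -0.  -0.3] gap 85.6 ff 0.0
```

carry_out(increments="-349 -110 130 0 0 -0.66 66;-349 -110 130 0 0 -0.66 66;-349 -110 130 0 0 -0.66 66;-349 -110 130 0 0 -0.66 66;-349 -110 130 0 0 -0.66 66;-349 -110 130 0 0 -0.66 66;-349 -110 130 0 0 -0.66 66;-349 -110 130 0 0 -0.66 66;-349 -110 130 0 0 -0.66 66;-349 -110 130 0 0 -0.66 66")

```text
time_s: 3.13
position: [0.4961, 0.2645, 0.1192]
ee_rot: [[-0.968, -0.251, 0.0], [-0.251, 0.968, -0.001], [-0.0, -0.001, -1.0]]
wrist_force: [0.0, 1.8, -0.4]
finger_gap: 0.768
finger_force: 0.0
```

```bash
python3 -c "
from h import *
go(([.494,.267,.045],Rx(yaw(194.6),[0,0,-1])))
p=bot.read_camera('side'); q=bot.read_camera('top')
a=p['pixels'][170:340,180:360]; b=q['pixels'][140:260,150:280]
cv2.imwrite('pics/g1.png',np.hstack([cv2.resize(a[:,:,::-1],(400,378)),cv2.resize(b[:,:,::-1],(400,378))]))"
```

```text
d [ 1.4  3.  74.2] rv [-0.0006  0.     -0.001 ] deg 0.1
t 3.13 q [ 16.7  22.9  96.1  -0.   60.9 -87.8] p [0.4961 0.2645 0.1192] F [ 0.   1.8 -0.4] gap 65.6 ff 0.0
```

View pics/g1.png

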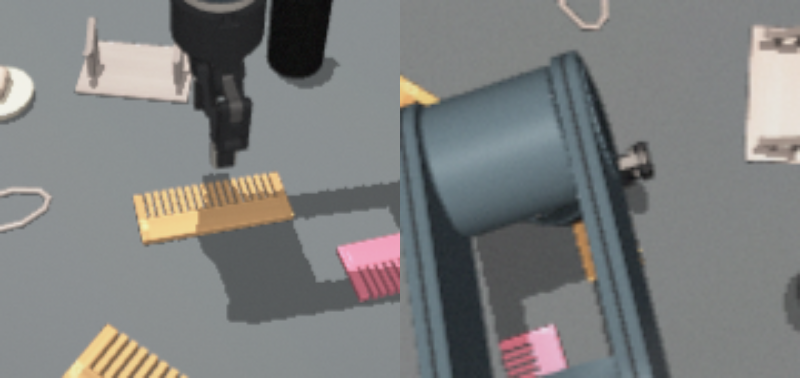

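carry_out(increments="0 1 40 0 0 0 66;0 1 75 0 0 0 66;0 1 92 0 0 0 66;0 1 98 0 0 0 66;0 1 98 0 0 0 66")

```text
time_s: 3.65
position: [0.4924, 0.2682, 0.021]
ee_rot: [[-0.967, -0.253, -0.003], [-0.253, 0.967, -0.001], [0.003, 0.0, -1.0]]
wrist_force: [0.0, -0.6, 0.2]
finger_gap: 0.773
finger_force: 0.0
```

Run:
```python
from h import *
go(([.494,.267,.017],Rx(yaw(194.6),[0,0,-1])))
p=bot.read_camera('side')
save(p,"g2.png",(215,205,335,295),6)
p,R,s=st()
```

```text
d [-1.3 -1.6  4. ] rv [ 0.     -0.0033  0.0009] deg 0.2
t 3.65 q [ 17.2  30.4 100.9   0.   48.9 -87.5] p [0.4924 0.2682 0.021 ] F [ 0.  -0.6  0.2] gap 66.0 ff 0.0
```

View pics/g2.png

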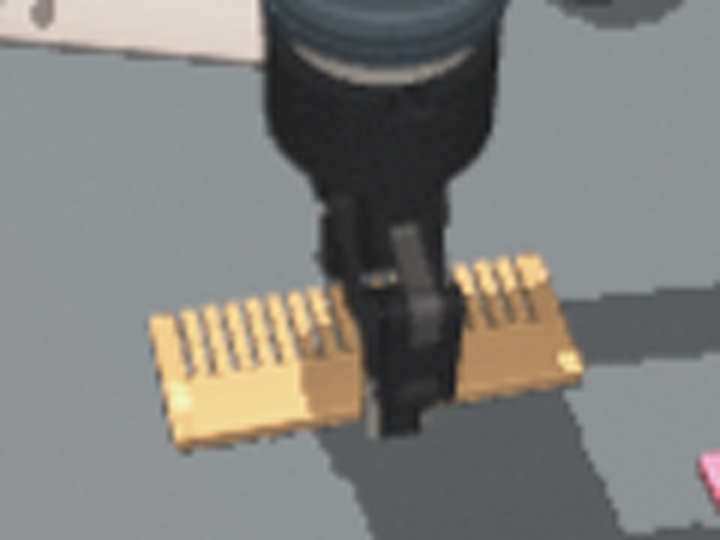

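carry_out(increments="-4 0 0 0 0 0 66;-4 0 3 0 0 0 66;-4 0 5 0 0 0 66;-4 0 5 0 0 0 66")

```text
time_s: 4.03
position: [0.4981, 0.2692, 0.0179]
ee_rot: [[-0.968, -0.253, 0.001], [-0.253, 0.968, 0.0], [-0.001, 0.0, -1.0]]
wrist_force: [-0.7, 0.5, 0.9]
finger_gap: 0.776
finger_force: 0.0
```

carry_out(increments="0 0 0 0 0 0 50;0 0 0 0 0 0 50;0 0 0 0 0 0 50;0 0 0 0 0 0 50;0 0 0 0 0 0 50;0 0 0 0 0 0 50", grip_force=35)

```text
time_s: 4.53
position: [0.498, 0.2691, 0.018]
ee_rot: [[-0.968, -0.252, 0.001], [-0.252, 0.968, 0.0], [-0.001, 0.0, -1.0]]
wrist_force: [-1.4, 0.2, 5.4]
finger_gap: 0.64
finger_force: 37.1
```

carry_out(increments="0 0 -20 0 0 0 48;0 0 -60 0 0 0 48;0 0 -100 0 0 0 48;0 0 -140 0 0 0 48;0 0 -160 0 0 0 48;0 0 -160 0 0 0 48")

```text
time_s: 5.03
position: [0.5007, 0.27, 0.1832]
ee_rot: [[-0.968, -0.253, 0.01], [-0.253, 0.968, 0.003], [-0.011, 0.0, -1.0]]
wrist_force: [1.4, -0.7, 0.1]
finger_gap: 0.638
finger_force: 37.7
```

Run:
```python
from h import *
go(([.54,.16,.22],None))
p=bot.read_camera('side')
save(p,"g3.png",(200,130,340,250),5)
np.save("P1.npy",{"side":p},allow_pickle=True)
for r in bot.silhouettes("comb",p):
    m=cv2.minAreaRect(np.argwhere(r["region"])[:,::-1].astype(np.float32)); print(round(r["score"],2),np.round(cv2.boxPoints(m),1).tolist())
P,R,s=st(); print(proj(p,P))
```

```text
d [ -10.7 -116.3  -36.8] rv [0. 0. 0.] deg 0.0
t 5.03 q [ 17.1  19.4  91.4  -0.   68.6 -87.5] p [0.5007 0.27   0.1832] F [ 1.4 -0.7  0.1] gap 54.5 ff 37.7
0.93 [[331.1000061035156, 280.79998779296875], [403.29998779296875, 264.70001220703125], [408.8999938964844, 290.20001220703125], [336.70001220703125, 306.29998779296875]]
0.83 [[234.0, 203.89999389648438], [315.20001220703125, 192.60000610351562], [318.3999938964844, 215.89999389648438], [237.3000030517578, 227.1999969482422]]
0.64 [[200.8000030517578, 349.1000061035156], [225.39999389648438, 313.29998779296875], [319.3999938964844, 378.0], [294.79998779296875, 413.79998779296875]]
[[275.4840054  206.39795449]]
```

View pics/g3.png

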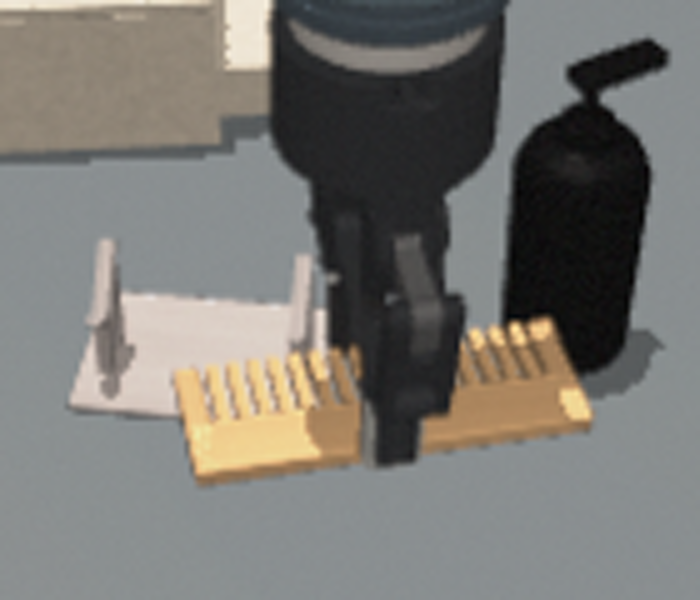

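Run:
```python
from h import *
from scipy.optimize import least_squares
np.set_printoptions(precision=4,suppress=True)
p=np.load("P1.npy",allow_pickle=True).item()["side"]
c=(np.array([(175,373),(545,320),(592,415),(196,471)],float)+.5)/5-.5+[200,130]
def f(q,full=True):
    x,y,a,z=q
    pts=np.array([(.075,-.028),(-.075,-.028),(-.075,.028),(.075,.028)]); C,S=np.cos(a),np.sin(a)
    W=np.c_[x+C*pts[:,0]-S*pts[:,1],y+S*pts[:,0]+C*pts[:,1],np.full(4,z)]
    return (proj(p,W)-c).ravel()
r=least_squares(f,[.5,.27,.25,.17]); print(r.x,np.degrees(r.x[2]),np.round(r.fun,1))
r2=least_squares(lambda q:f([*q,.174]),[.5,.27,.25]); print(r2.x,np.degrees(r2.x[2]),np.round(r2.fun,1))
P,R,s=st(); print("in tool",R.T@(np.array([*r2.x[:2],.174])-P)*1e3, R.T@(r.x[[0,1,3]]-P)*1e3)
```

```text
[0.4979 0.2602 0.2549 0.1647] 14.6040373218394 [-0.  -0.4  0.3 -0.2 -0.4  0.1  0.2  0.5]
[0.4978 0.2696 0.2582] 14.794025476470766 [-0.8 -0.5  0.8 -0.7  0.5 -0.  -0.4  0.8]
in tool [-0.1081  0.5224  3.8061] [ 2.161  -8.5234 13.0644]
```

carry_out(increments="-12 -40 -17 0 0 0.12 48;-25 -79 -34 0 0 0.24 48;-37 -118 -50 0 0 0.36 48;-50 -158 -67 0 0 0.48 48;-50 -158 -67 0 0 0.60 48;-50 -158 -67 0 0 0.72 48;-50 -158 -67 0 0 0.84 48;-50 -158 -67 0 0 0.96 48;-50 -158 -67 0 0 1.08 48;-50 -158 -67 0 0 1.2 48")

```text
time_s: 5.97
position: [0.5848, 0.1284, 0.241]
ee_rot: [[-0.581, 0.814, -0.006], [0.814, 0.581, -0.0], [0.003, -0.005, -1.0]]
wrist_force: [0.3, 0.9, 0.5]
finger_gap: 0.638
finger_force: 37.7
```

carry_out(increments="0 0 0 0 0 0.12 48;0 0 0 0 0 0.24 48;0 0 0 0 0 0.36 48;0 0 0 0 0 0.48 48;0 0 0 0 0 0.60 48;0 0 0 0 0 0.72 48;0 0 0 0 0 0.84 48;0 0 0 0 0 0.96 48;0 0 0 0 0 1.08 48;0 0 0 0 0 1.2 48")

```text
time_s: 6.8
position: [0.5847, 0.1286, 0.2411]
ee_rot: [[0.548, 0.836, -0.005], [0.836, -0.548, -0.0], [-0.003, -0.004, -1.0]]
wrist_force: [0.0, -0.4, -1.1]
finger_gap: 0.646
finger_force: 37.7
```

```bash
cat >> h.py <<'E'
rest=np.array([.5875,.0715,0]); ry=np.radians(-3.9)
RR=np.array([[np.cos(ry),-np.sin(ry),0],[np.sin(ry),np.cos(ry),0],[0,0,1]])
def rw(v): return rest+RR@np.array(v,float)
k=.5**.5
E
python3 - <<'E'
from h import *
n=np.array([0,k,k]); ds=np.array([0,-k,k]); seat=np.array([0,.022,.045])
U=seat+.028*ds
Rp=Rx(RR[:,0],RR@(-n))
go((rw(U+n*.018+n*.05+[0,0,.05]),Rp),(rw(U+n*.018),Rp),([.589,.13,.25],Rx(yaw(-3.9),[0,0,-1])))
print(rw(U+n*.018))
E
```

```text
d [-2.2  9.3 78.2] rv [-0.7115 -0.4101  1.004 ] deg 74.3
d [-32.7  27.  163.5] rv [-0.7115 -0.4101  1.004 ] deg 74.3
d [ 3.5  2.8 -8.9] rv [-0.0024  0.0052  1.0588] deg 60.7
t 6.8 q [ 1.7 20.3 81.5 -0.  78.4 35. ] p [0.5847 0.1286 0.2411] F [ 0.  -0.4 -1.1] gap 55.1 ff 37.7
[0.5885154  0.08639436 0.07752691]
```

carry_out(increments="0 1 0 -0.0711 -0.041 0.1004 48;0 1 0 -0.1423 -0.082 0.2008 48;0 1 0 -0.2134 -0.123 0.3012 48;0 1 0 -0.2846 -0.164 0.4016 48;0 2 0 -0.3557 -0.205 0.502 48;0 3 10 -0.4269 -0.246 0.6024 48;0 5 25 -0.498 -0.287 0.7028 48;-1 7 40 -0.5692 -0.328 0.8032 48;-2 8 60 -0.6403 -0.369 0.9036 48;-2 9 78 -0.7115 -0.4101 1.004 48")

```text
time_s: 7.63
position: [0.591, 0.1222, 0.1631]
ee_rot: [[1.0, -0.013, -0.027], [-0.028, -0.722, -0.691], [-0.011, 0.692, -0.722]]
wrist_force: [-0.6, 0.4, -0.9]
finger_gap: 0.641
finger_force: 37.7
```

Run:
```python
from h import *
n=np.array([0,k,k]); ds=np.array([0,-k,k]); seat=np.array([0,.022,.045])
U=seat+.028*ds
Rp=Rx(RR[:,0],RR@(-n))
go((rw(U+n*.018+n*.05),Rp),(rw(U+n*.018+n*.01+ds*.003),Rp),(rw(U+n*.018),Rp))
p=bot.read_camera('side')
save(p,"g4.png",(180,60,340,220),3.7)
np.save("P2.npy",{"side":p},allow_pickle=True)
```

```text
d [  0.5 -34.3  36.6] rv [-0.0216 -0.02    0.0359] deg 2.7
d [ -0.4 -30.5  76.5] rv [-0.0216 -0.02    0.0359] deg 2.7
d [ -0.5 -33.3  86.6] rv [-0.0216 -0.02    0.0359] deg 2.7
t 7.63 q [ 21.4  38.   77.4 -39.4  86.6 123.2] p [0.591  0.1222 0.1631] F [-0.6  0.4 -0.9] gap 54.7 ff 37.7
```

View pics/g4.png

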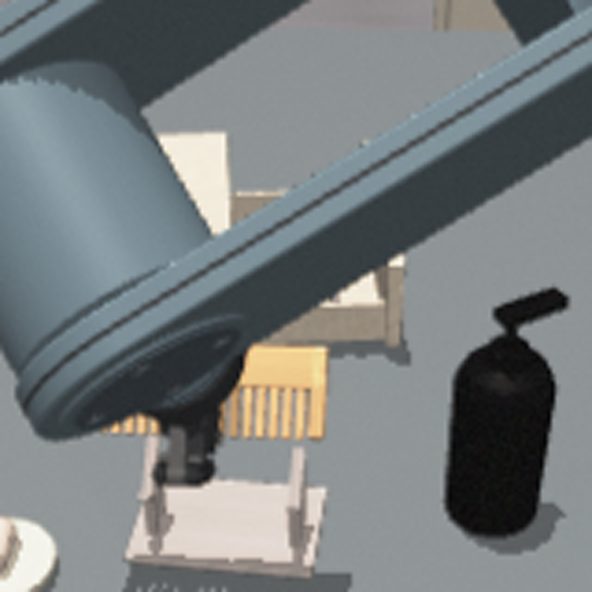

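carry_out(increments="0 -27 15 -0.0216 -0.02 0.0359 48;0 -27 37 -0.0216 -0.02 0.0359 48;0 -27 55 -0.0216 -0.02 0.0359 48;0 -27 68 -0.0216 -0.02 0.0359 48;0 -27 76 -0.0216 -0.02 0.0359 48;0 -27 80 -0.0216 -0.02 0.0359 48;0 -27 80 -0.0216 -0.02 0.0359 48")

```text
time_s: 8.27
position: [0.5905, 0.0859, 0.0895]
ee_rot: [[0.998, -0.047, -0.046], [-0.066, -0.709, -0.702], [0.0, 0.704, -0.711]]
wrist_force: [0.5, -0.2, -0.9]
finger_gap: 0.641
finger_force: 37.7
```

Run:
```python
from h import *
n=np.array([0,k,k]); ds=np.array([0,-k,k]); seat=np.array([0,.022,.045])
U=seat+.028*ds
Rp=Rx(RR[:,0],RR@(-n))
go((rw(U+n*.018),Rp))
p=bot.read_camera('side'); q=bot.read_camera('top')
a=p['pixels'][140:240,190:310]; b=q['pixels'][120:220,225:345]
cv2.imwrite('pics/g5.png',np.hstack([cv2.resize(x[:,:,::-1],(400,333),interpolation=2) for x in(a,b)]))
```

```text
d [-2.  -8.6  8.3] rv [-0.0049 -0.0018  0.0014] deg 0.3
t 8.27 q [ 18.6  42.2  82.1 -41.4  79.7 129.1] p [0.5905 0.0859 0.0895] F [ 0.5 -0.2 -0.9] gap 54.8 ff 37.7
```

View pics/g5.png

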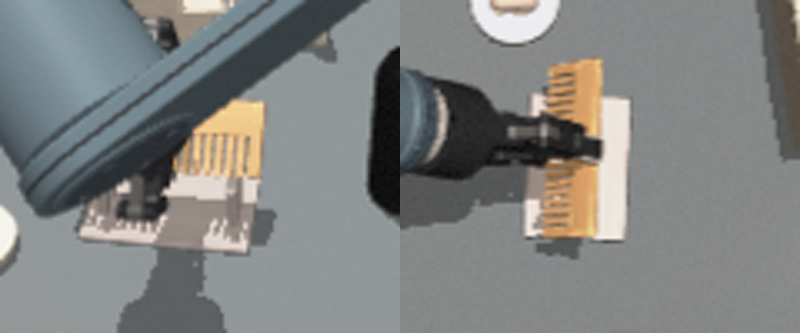

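Run:
```python
from h import *
p=np.load("P0.npy",allow_pickle=True).item()["top"]
f=lambda u,v:((u-400+.5)*.3-.5+225,(v+.5)*.3-.5+120)
for z,pts in((.0,[(525,97),(630,97),(626,240),(525,236)]),(.105,[(602,60),(602,237)]),(.063,[(548,65),(545,237)])):
    for q in pts: print(z,q,onz(p,f(*q),z if z else .006).round(4))
P,R,s=st(); print(P+R@[0,0,.0135], R)
```

```text
0.0 (525, 97) [0.6518 0.117  0.006 ]
0.0 (630, 97) [0.6492 0.0226 0.006 ]
0.0 (626, 240) [0.5202 0.03   0.006 ]
0.0 (525, 236) [0.526 0.12  0.006]
0.105 (602, 60) [0.6628 0.0517 0.105 ]
0.105 (602, 237) [0.5155 0.0559 0.105 ]
0.063 (548, 65) [0.6686 0.0961 0.063 ]
0.063 (545, 237) [0.52   0.1024 0.063 ]
[0.59064516 0.07743766 0.08102333] [[ 0.99787558 -0.04814522 -0.04389038]
 [-0.06509454 -0.70941068 -0.70178287]
 [ 0.00265118  0.70314901 -0.71103758]]
```

carry_out(increments="-2 0 3 0 0 0 48;-2 0 5 0 0 0 48;-2 -3 6 0 0 0 48;-2 -5 6 0 0 0 48;-2 -6 6 0 0 0 48;-2 -6 6 0 0 0 48")

```text
time_s: 8.87
position: [0.5888, 0.0872, 0.0809]
ee_rot: [[0.998, -0.047, -0.045], [-0.065, -0.709, -0.702], [0.001, 0.704, -0.71]]
wrist_force: [-0.1, 0.2, 0.0]
finger_gap: 0.642
finger_force: 37.7
```

carry_out(increments="0 -1 1.5 0 0 0 48;0 -2 2.5 0 0 0 48;0 -2 3 0 0 0 48;0 -2 3 0 0 0 48")

```text
time_s: 9.2
position: [0.589, 0.0858, 0.0783]
ee_rot: [[0.998, -0.048, -0.045], [-0.065, -0.708, -0.703], [0.002, 0.704, -0.71]]
wrist_force: [0.0, -2.1, 3.5]
finger_gap: 0.637
finger_force: 37.8
```

carry_out(increments="0 0 1 0 0 0 48;0 0 2 0 0 0 48;0 0 2 0 0 0 48")

```text
time_s: 9.45
position: [0.589, 0.0854, 0.0779]
ee_rot: [[0.998, -0.049, -0.044], [-0.065, -0.709, -0.702], [0.003, 0.704, -0.71]]
wrist_force: [-2.0, 3.5, 9.9]
finger_gap: 0.641
finger_force: 38.7
```

carry_out(increments="0 0 -1 0 0 0 48;0 0 -1 0 0 0 58;0 0 -1 0 0 0 68;0 0 -1 0 0 0 72;0 0 -1 0 0 0 72;0 0 -1 0 0 0 72")

```text
time_s: 9.95
position: [0.5886, 0.0855, 0.0765]
ee_rot: [[0.998, -0.047, -0.045], [-0.065, -0.709, -0.702], [0.001, 0.704, -0.711]]
wrist_force: [0.5, 0.3, -0.7]
finger_gap: 0.843
finger_force: 0.0
```

carry_out(increments="0 0 -10 0 0 0 72;0 0 -30 0 0 0 72;0 0 -60 0 0 0 72;0 0 -100 0 0 0 72;0 0 -120 0 0 0 72;0 0 -120 0 0 0 72")

```text
time_s: 10.45
position: [0.5959, 0.174, 0.1666]
ee_rot: [[0.998, -0.05, -0.037], [-0.062, -0.712, -0.7], [0.009, 0.701, -0.713]]
wrist_force: [-0.2, 0.1, 0.9]
finger_gap: 0.844
finger_force: 0.0
```

Run:
```python
from h import *
n=np.array([0,k,k]); ds=np.array([0,-k,k]); seat=np.array([0,.022,.045])
# regrip pose: tool z=-ds; grasp point ~10mm below spine edge, mid thickness
G=seat+ds*.046+n*.0045
for sgn in(1,-1):
    Rg=Rx(sgn*RR[:,0],RR@(-ds)); print(sgn); go((rw(G+ds*.09),Rg))
print(rw(G))
p=bot.read_camera('side'); q=bot.read_camera('top')
np.save("P3.npy",{"side":p,"top":q},allow_pickle=True)
a=p['pixels'][140:240,190:310]; b=q['pixels'][120:220,225:345]
cv2.imwrite('pics/g6.png',np.hstack([cv2.resize(x[:,:,::-1],(400,333),interpolation=2) for x in(a,b)]))
```

```text
1
d [ -2.7 108.4 137.7] rv [ 1.5617 -0.0098  0.007 ] deg 89.5
t 10.45 q [ 25.2  41.3  70.9 -38.2  92.1 126. ] p [0.5959 0.174  0.1666] F [-0.2  0.1  0.9] gap 72.1 ff 0.0
-1
d [ -2.7 108.4 137.7] rv [ 0.0138  2.2069 -2.227 ] deg 179.6
t 10.45 q [ 25.2  41.3  70.9 -38.2  92.1 126. ] p [0.5959 0.174  0.1666] F [-0.2  0.1  0.9] gap 72.1 ff 0.0
[0.58700043 0.06417208 0.08070889]
```

View pics/g6.png

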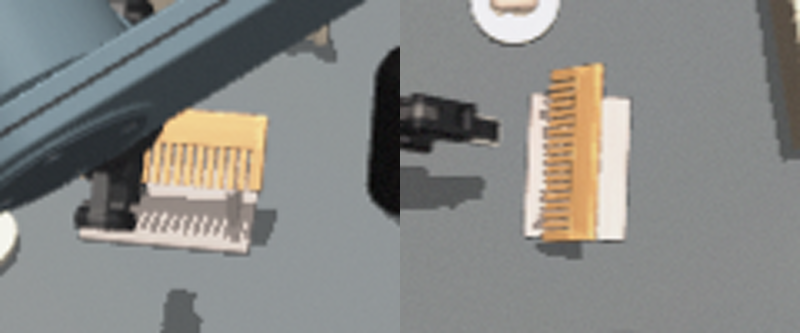

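The comb now lies across both prongs, teeth against the lips: spine edge at crop column ~602 and teeth at ~547 in the top view. Next I regrip across its thickness from the -y side.

carry_out(increments="0 20 -30 0.12 0 0 60;0 40 -55 0.24 0 0 60;0 60 -80 0.36 0 0 60;0 80 -80 0.48 0 0 60;0 100 -80 0.6 0 0 45;0 120 -60 0.72 0 0 45;0 140 -40 0.84 0 0 45;0 160 -20 0.96 0 0 45;0 180 0 1.08 0 0 45;0 190 10 1.2 0 0 45")

```text
time_s: 11.38
position: [0.584, 0.0243, 0.2887]
ee_rot: [[0.998, -0.062, 0.031], [-0.07, -0.909, 0.41], [0.003, -0.411, -0.912]]
wrist_force: [-0.6, 0.4, -0.3]
finger_gap: 0.53
finger_force: 0.0
```

Run:
```python
from h import *
from scipy.optimize import least_squares
np.set_printoptions(precision=4,suppress=True)
n=np.array([0,k,k]); ds=np.array([0,-k,k]); seat=np.array([0,.022,.045])
G=seat+ds*.046+n*.0045
Rg=Rx(RR[:,0],RR@(-ds)); go((rw(G+ds*.09),Rg),(rw(G+ds*.09),None))
q=bot.read_camera('top'); p=bot.read_camera('side')
for im,nm in((q,"top"),(p,"side")):
  for r in bot.silhouettes("comb",im):
    m=cv2.minAreaRect(np.argwhere(r["region"])[:,::-1].astype(np.float32)); print(nm,round(r["score"],2),r["region"].sum(),np.round(cv2.boxPoints(m),1).tolist())
o=np.load("P0.npy",allow_pickle=True).item()["top"]
print("pump",onz(o,(286.5,229.5),0),"soap",onz(o,(259,113),.0))
C=[seat+ds*s+n*.009+[x,0,0] for x,s in((.075,0),(.075,.056),(-.075,.056),(-.075,0))]
print("expected top",proj(q,[rw(c) for c in C]),"side",proj(p,[rw(c) for c in C]))
np.save("P4.npy",{"side":p,"top":q},allow_pickle=True)
```

```text
d [ -0.1  80.9 121.9] rv [ 0.3616 -0.0033  0.0004] deg 20.7
d [ -0.1  80.9 121.9] rv [0. 0. 0.] deg 0.0
t 11.38 q [-22.1  18.1  82.3  23.1  87.7  69.3] p [0.584  0.0243 0.2887] F [-0.6  0.4 -0.3] gap 45.2 ff 0.0
top 0.91 992 [[181.1999969482422, 247.5], [200.6999969482422, 241.3000030517578], [216.5, 291.1000061035156], [197.0, 297.29998779296875]]
top 0.82 761 [[268.20001220703125, 191.89999389648438], [270.3999938964844, 140.39999389648438], [285.8999938964844, 141.10000610351562], [283.70001220703125, 192.60000610351562]]
top 0.71 1684 [[112.0999984741211, 219.3000030517578], [146.60000610351562, 161.0], [169.1999969482422, 174.5], [134.6999969482422, 232.6999969482422]]
side 0.89 3546 [[200.6999969482422, 349.6000061035156], [226.39999389648438, 313.1000061035156], [319.1000061035156, 378.6000061035156], [293.3999938964844, 415.0]]
side 0.79 1274 [[208.39999389648438, 191.89999389648438], [210.1999969482422, 169.89999389648438], [269.70001220703125, 174.6999969482422], [267.8999938964844, 196.6999969482422]]
side 0.66 1753 [[332.0, 279.79998779296875], [403.8999938964844, 265.3999938964844], [409.0, 291.20001220703125], [337.1000061035156, 305.6000061035156]]
side 0.32 327 [[143.10000610351562, 265.20001220703125], [200.1999969482422, 250.89999389648438], [204.5, 267.8999938964844], [147.3000030517578, 282.20001220703125]]
pump [0.4086 0.0506 0.    ] soap [0.7634 0.1241 0.    ]
expected top [[269.5635 141.4436]
 [283.792  139.1718]
 [281.6213 192.537 ]
 [267.3147 192.9895]] side [[209.234  192.5196]
 [211.2718 170.1904]
 [271.1345 174.5419]
 [269.239  197.3159]]
```

carry_out(increments="0 20 20 0.09 0 0 36;0 40 45 0.18 0 0 36;0 60 75 0.27 0 0 36;0 75 105 0.3616 0 0 36;0 81 122 0.3616 0 0 36;0 81 122 0.3616 0 0 36;0 81 122 0.3616 0 0 36")

```text
time_s: 12.17
position: [0.5827, 0.0058, 0.1437]
ee_rot: [[0.998, -0.046, 0.043], [-0.063, -0.708, 0.703], [-0.002, -0.705, -0.71]]
wrist_force: [-0.5, 0.1, 0.7]
finger_gap: 0.424
finger_force: 0.0
```

Run:
```python
from h import *
n=np.array([0,k,k]); ds=np.array([0,-k,k]); seat=np.array([0,.022,.045])
Rg=Rx(RR[:,0],RR@(-ds)); go((rw(seat+ds*.07+n*.0045+[.001,0,0]),Rg),(rw(seat+ds*.047+n*.0045+[.001,0,0]),Rg))
```

```text
d [ 1.6  3.  61.9] rv [0.0036 0.0052 0.0023] deg 0.4
d [ 1.7  2.9 84.9] rv [0.0036 0.0052 0.0023] deg 0.4
t 12.17 q [-32.4  32.4  92.1  38.4  83.   46.7] p [0.5827 0.0058 0.1437] F [-0.5  0.1  0.7] gap 36.2 ff 0.0
```

carry_out(increments="1 3 20 0 0 0 36;1 3 40 0 0 0 36;1 3 55 0 0 0 36;1 3 66 0 0 0 36;1 3 75 0 0 0 36;1 3 81 0 0 0 36;1 3 85 0 0 0 36;1 3 85 0 0 0 36")

```text
time_s: 12.83
position: [0.5882, 0.0619, 0.0822]
ee_rot: [[0.998, -0.044, 0.046], [-0.064, -0.709, 0.702], [0.002, -0.704, -0.71]]
wrist_force: [0.5, 0.2, 1.1]
finger_gap: 0.418
finger_force: 0.0
```

carry_out(increments="0 0 0 0 0 0 25;0 0 0 0 0 0 15;0 0 0 0 0 0 8;0 0 0 0 0 0 5;0 0 0 0 0 0 5", grip_force=25)

```text
time_s: 13.25
position: [0.5886, 0.0613, 0.0829]
ee_rot: [[0.998, -0.045, 0.048], [-0.066, -0.708, 0.703], [0.002, -0.705, -0.709]]
wrist_force: [-0.2, 1.8, 5.9]
finger_gap: 0.102
finger_force: 24.9
```

carry_out(increments="0 0 0 0 0 0 5;0 -3 -2 0 0 0 5;0 -10 -10 0 0 0 5;0 -25 -25 0 0 0 5;0 -45 -45 0 0 0 5;0 -70 -71 0 0 0 5;0 -90 -91 0 0 0 5;0 -120 -121 0 0 0 5;0 -120 -121 0 0 0 5", grip_force=50)

```text
time_s: 14.0
position: [0.5903, 0.0606, 0.2605]
ee_rot: [[0.998, -0.037, 0.055], [-0.065, -0.712, 0.699], [0.013, -0.702, -0.713]]
wrist_force: [1.4, -0.3, 0.2]
finger_gap: 0.094
finger_force: 51.6
```

Run:
```python
from h import *
np.set_printoptions(precision=4,suppress=True)
Rs=Rx(yaw(-83.4),[0,0,-1])
go(([.546,-.233,.25],Rs),([.57,-.1,.25],Rx(yaw(-43),[0,0,-1])))
P,R,s=st()
p=bot.read_camera('side'); q=bot.read_camera('top')
# expected corners from the tool: spine 9 ahead-behind
C=[P+R@[x,0,z] for x,z in((.075,-.009),(.075,.047),(-.075,.047),(-.075,-.009))]
for nm,im in(("side",p),("top",q)):
    print(nm,np.round(proj(im,C),1).tolist())
    for r in bot.silhouettes("comb",im):
        m=cv2.minAreaRect(np.argwhere(r["region"])[:,::-1].astype(np.float32)); print(round(r["score"],2),np.round(cv2.boxPoints(m),1).tolist())
```

```text
d [ -25.2  217.9 -200.3] rv [-0.655   0.5284  1.32  ] deg 89.7
d [ -10.   122.4 -106. ] rv [-0.7509  0.254   0.655 ] deg 58.9
t 14.0 q [-27.6  23.5  88.   40.2  89.7  57.7] p [0.5903 0.0606 0.2605] F [ 1.4 -0.3  0.2] gap 8.0 ff 51.6
side [[202.5, 104.5], [200.0, 129.8], [268.6, 134.6], [270.9, 108.8]]
0.67 [[199.0, 129.89999389648438], [201.6999969482422, 103.4000015258789], [270.20001220703125, 110.19999694824219], [267.5, 136.8000030517578]]
0.63 [[330.5, 280.70001220703125], [403.79998779296875, 264.1000061035156], [409.70001220703125, 290.1000061035156], [336.29998779296875, 306.6000061035156]]
0.59 [[199.8000030517578, 349.20001220703125], [225.10000610351562, 312.29998779296875], [320.5, 377.8999938964844], [295.20001220703125, 414.70001220703125]]
0.5 [[144.39999389648438, 268.0], [198.8000030517578, 248.8000030517578], [204.8000030517578, 266.1000061035156], [150.5, 285.20001220703125]]
top [[289.2, 122.5], [272.5, 125.7], [270.0, 186.1], [286.9, 185.5]]
0.89 [[268.5, 186.0], [271.20001220703125, 123.30000305175781], [290.5, 124.0999984741211], [287.8999938964844, 186.8000030517578]]
0.83 [[112.5, 218.5], [146.6999969482422, 161.39999389648438], [168.10000610351562, 174.1999969482422], [133.8000030517578, 231.3000030517578]]
```

carry_out(increments="-3 22 -20 -0.051 0.041 0.103 5;-5 44 -40 -0.102 0.082 0.206 5;-8 65 -60 -0.153 0.123 0.309 5;-10 87 -80 -0.204 0.165 0.412 5;-13 109 -100 -0.255 0.206 0.515 5;-15 131 -120 -0.307 0.247 0.618 5;-18 153 -140 -0.358 0.288 0.721 5;-20 174 -160 -0.409 0.33 0.824 5;-23 196 -180 -0.46 0.371 0.927 5;-25 218 -200 -0.511 0.412 1.03 5")

```text
time_s: 15.03
position: [0.5423, -0.233, 0.2391]
ee_rot: [[0.394, -0.915, 0.092], [-0.913, -0.378, 0.151], [-0.104, -0.144, -0.984]]
wrist_force: [0.8, 1.2, -1.0]
finger_gap: 0.091
finger_force: 51.4
```

Run:
```python
from h import *
go(([.546,-.233,.20],Rx(yaw(-83.4),[0,0,-1])))
```

```text
d [ 5.5  2.3 38.8] rv [-0.1289  0.1239  0.2833] deg 19.2
t 15.03 q [-39.9  19.   84.5  10.3  78.2 114.9] p [ 0.5423 -0.233   0.2391] F [ 0.8  1.2 -1. ] gap 7.8 ff 51.4
```

carry_out(increments="2 1 10 -0.043 0.041 0.094 5;4 2 20 -0.086 0.082 0.188 5;5.5 2.3 30 -0.1289 0.1239 0.2833 5;5.5 2.3 38 -0.1289 0.1239 0.2833 5;5.5 2.3 38 -0.1289 0.1239 0.2833 5;5.5 2.3 38 -0.1289 0.1239 0.2833 5")

```text
time_s: 15.53
position: [0.5468, -0.2314, 0.2009]
ee_rot: [[0.124, -0.992, 0.003], [-0.992, -0.124, 0.004], [-0.003, -0.003, -1.0]]
wrist_force: [-0.1, 0.3, -0.5]
finger_gap: 0.092
finger_force: 51.5
```

Run:
```python
from h import *
np.set_printoptions(precision=4,suppress=True)
go(([.546,-.233,.15],Rx(yaw(-83.4),[0,0,-1])))
P,R,s=st(); print(R)
p=bot.read_camera('side'); q=bot.read_camera('top')
np.save("P5.npy",{"side":p,"top":q,"P":P,"R":R},allow_pickle=True)
C=[P+R@[x,y,z] for y in(-.0045,.0045) for x,z in((.075,-.009),(.075,.047),(-.075,.047),(-.075,-.009))]
for nm,im in(("side",p),("top",q)):
    print(nm,np.round(proj(im,C),1).tolist())
    for r in bot.silhouettes("comb",im):
        m=cv2.minAreaRect(np.argwhere(r["region"])[:,::-1].astype(np.float32)); print(round(r["score"],2),r["region"].sum(),np.round(cv2.boxPoints(m),1).tolist())
```

```text
d [ 1.6  1.1 50.9] rv [-0.0029  0.0033  0.009 ] deg 0.6
t 15.53 q [-33.8  21.3  85.9   0.3  72.8 139. ] p [ 0.5468 -0.2314  0.2009] F [-0.1  0.3 -0.5] gap 7.9 ff 51.5
[[ 0.1239 -0.9923  0.0025]
 [-0.9923 -0.1239  0.0036]
 [-0.0033 -0.003  -1.    ]]
side [[259.8, 65.6], [259.9, 83.4], [263.4, 106.8], [263.5, 87.9], [262.8, 65.5], [262.8, 83.3], [266.6, 106.7], [266.8, 87.7]]
0.84 3810 [[199.8000030517578, 348.6000061035156], [225.1999969482422, 312.20001220703125], [319.70001220703125, 378.1000061035156], [294.20001220703125, 414.6000061035156]]
0.75 1779 [[331.0, 280.29998779296875], [403.3999938964844, 264.79998779296875], [409.0, 290.3999938964844], [336.5, 306.0]]
0.72 1899 [[242.0, 99.0], [288.0, 99.0], [288.0, 153.0], [242.0, 153.0]]
top [[433.4, 165.6], [424.7, 168.6], [367.3, 177.1], [372.9, 174.6], [434.1, 169.2], [425.3, 172.0], [367.9, 180.5], [373.5, 178.2]]
0.76 862 [[182.1999969482422, 247.3000030517578], [200.39999389648438, 241.60000610351562], [215.89999389648438, 291.6000061035156], [197.6999969482422, 297.29998779296875]]
0.69 140 [[369.5, 176.10000610351562], [401.6000061035156, 170.6999969482422], [402.3999938964844, 175.60000610351562], [370.29998779296875, 180.89999389648438]]
0.66 1570 [[112.5, 218.5], [147.60000610351562, 161.89999389648438], [168.1999969482422, 174.6999969482422], [133.1999969482422, 231.3000030517578]]
```

```bash
cat > prof.py <<'E'
from h import *
np.set_printoptions(precision=3,suppress=True,linewidth=160)
def prof(im,c,a,z=.036,L=.07,u=np.arange(-.032,.0321,.001),v0=0):
    v=np.linspace(-L,L,60)+v0; U,V=np.meshgrid(u,v,indexing="ij")
    W=np.c_[(c[0]+np.cos(a)*U-np.sin(a)*V).ravel(),(c[1]+np.sin(a)*U+np.cos(a)*V).ravel(),np.full(U.size,z)]
    q=proj(im,W).astype(np.float32).reshape(*U.shape,2)
    g=cv2.remap(im["pixels"].astype(np.float32).mean(2),q[...,0],q[...,1],cv2.INTER_LINEAR); return u,g
if __name__=="__main__":
    o=np.load("P0.npy",allow_pickle=True).item(); a=np.radians(6.6)
    for nm in("top","side"):
        best=max(((np.var(prof(o[nm],(.5462,-.2329),np.radians(d))[1].mean(1)),d) for d in np.arange(3,11,.25))); print(nm,best)
        u,g=prof(o[nm],(.5462,-.2329),np.radians(best[1]))
        print(np.c_[u*1e3,g.mean(1)][:, :].round(0).astype(int).tolist())
E
python3 prof.py
```

```text
top (np.float32(972.6846), np.float64(6.75))
[[-32, 212], [-31, 212], [-30, 212], [-29, 212], [-28, 212], [-27, 212], [-26, 212], [-25, 211], [-24, 206], [-23, 193], [-22, 171], [-21, 147], [-20, 134], [-19, 134], [-18, 142], [-17, 150], [-16, 156], [-15, 164], [-14, 172], [-13, 172], [-12, 158], [-11, 140], [-10, 129], [-9, 131], [-8, 140], [-7, 149], [-6, 157], [-5, 165], [-4, 176], [-3, 190], [-2, 201], [-1, 208], [0, 210], [1, 210], [2, 211], [3, 209], [4, 201], [5, 184], [6, 159], [7, 137], [8, 127], [9, 131], [10, 141], [11, 151], [12, 158], [13, 163], [14, 164], [15, 158], [16, 142], [17, 126], [18, 120], [19, 126], [20, 140], [21, 150], [22, 157], [23, 166], [24, 178], [25, 193], [26, 204], [27, 210], [28, 212], [29, 213], [30, 213], [31, 213], [32, 213]]
side (np.float32(928.7291), np.float64(7.0))
[[-32, 205], [-31, 205], [-30, 205], [-29, 205], [-28, 205], [-27, 205], [-26, 205], [-25, 205], [-24, 204], [-23, 203], [-22, 201], [-21, 195], [-20, 185], [-19, 172], [-18, 158], [-17, 146], [-16, 136], [-15, 128], [-14, 120], [-13, 115], [-12, 118], [-11, 129], [-10, 144], [-9, 152], [-8, 149], [-7, 142], [-6, 135], [-5, 129], [-4, 125], [-3, 125], [-2, 134], [-1, 151], [0, 172], [1, 190], [2, 199], [3, 202], [4, 201], [5, 200], [6, 198], [7, 194], [8, 186], [9, 172], [10, 156], [11, 143], [12, 136], [13, 134], [14, 131], [15, 132], [16, 139], [17, 151], [18, 160], [19, 158], [20, 148], [21, 140], [22, 137], [23, 138], [24, 139], [25, 143], [26, 154], [27, 170], [28, 187], [29, 198], [30, 203], [31, 204], [32, 204]]
```

```bash
cat > cprof.py <<'E'
from h import *
def cp(im,P,R,pts):
    q=proj(im,P+pts.reshape(-1,3)@R.T).astype(np.float32).reshape(*pts.shape[:2],2)
    px=im["pixels"].astype(np.float32); f=cv2.remap(px[...,0]-px[...,2],q[...,0],q[...,1],cv2.INTER_LINEAR)
    return f.mean(1)
def run(d):
    P,R=d["P"],d["R"]; u=np.arange(-.015,.0151,.001)
    def grid(xs,zs): return np.array([[[x,uu,z] for x,z in zip(xs,zs)] for uu in u])
    n=30
    a=cp(d["side"],P,R,grid(np.full(n,-.075),np.linspace(-.004,.042,n)))
    b=cp(d["top"],P,R,grid(np.linspace(-.072,-.03,n),np.full(n,-.009)))
    for nm,f in(("side",a),("top",b)):
        h=(f.max()+np.percentile(f,20))/2; i=np.where(f>h)[0]
        g=lambda j,k:u[j]+(u[k]-u[j])*(h-f[j])/(f[k]-f[j])
        e=(g(i[0]-1,i[0])*1e3,g(i[-1]+1,i[-1])*1e3); print(nm,"edges tool y mm",np.round(e,2),"mid",round(sum(e)/2,2),"prof",f.round(0).astype(int).tolist())
run(np.load("P5.npy",allow_pickle=True).item())
E
python3 cprof.py
```

```text
side edges tool y mm [-5.73  4.18] mid -0.77 prof [-6, -6, -6, -5, -4, 1, 6, 11, 17, 24, 33, 43, 54, 56, 58, 59, 59, 59, 50, 30, 10, 2, -2, -6, -6, -7, -7, -6, -6, -6, -6]
top edges tool y mm [-2.58  5.45] mid 1.43 prof [22, 22, 23, 23, 24, 24, 24, 21, 19, 18, 19, 27, 42, 60, 72, 76, 76, 75, 72, 66, 55, 43, 35, 32, 30, 27, 26, 26, 27, 26, 23]
```

Run:
```python
from h import *
go(([.551,-.2323,.095],Rx(yaw(-83.1),[0,0,-1])))
```

```text
d [-1.000e-01 -3.000e+00  1.082e+02] rv [-0.0059 -0.0004  0.0004] deg 0.3
t 15.73 q [-33.9  21.1  85.8   0.2  72.8 139.1] p [ 0.5474 -0.2328  0.2032] F [ 0.4 -0.5 -0. ] gap 7.7 ff 51.5
```

Run:
```python
from h import *
import cprof
for i in range(3):
    P,R,s=st(); a=bot.read_camera('side'); P2,_,s2=st(); b=bot.read_camera('top'); P3,_,_=st()
    print(P.round(4),P2.round(4),P3.round(4))
cprof.run({"side":a,"top":b,"P":(P+P2+P3)/3,"R":R})
```

```text
side edges tool y mm [-5.73  4.18] mid -0.77 prof [-6, -6, -6, -5, -4, 1, 6, 11, 17, 24, 33, 43, 54, 56, 58, 59, 59, 59, 50, 30, 10, 2, -2, -6, -6, -7, -7, -6, -6, -6, -6]
top edges tool y mm [-2.58  5.45] mid 1.43 prof [22, 22, 23, 23, 24, 24, 24, 21, 19, 18, 19, 27, 42, 60, 72, 76, 76, 75, 72, 66, 55, 43, 35, 32, 30, 27, 26, 26, 27, 26, 23]
[ 0.5474 -0.2328  0.2032] [ 0.5474 -0.2328  0.2032] [ 0.5475 -0.2327  0.2032]
[ 0.5475 -0.2327  0.2032] [ 0.5474 -0.2326  0.2032] [ 0.5475 -0.2325  0.2031]
[ 0.5475 -0.2325  0.2031] [ 0.5475 -0.2324  0.203 ] [ 0.5475 -0.2323  0.2029]
side edges tool y mm [-5.88  4.59] mid -0.65 prof [-6, -6, -7, -5, -4, -1, 5, 12, 18, 25, 32, 39, 47, 55, 57, 58, 57, 52, 46, 35, 19, 4, -2, -4, -6, -6, -6, -6, -6, -6, -6]
top edges tool y mm [-2.34  5.6 ] mid 1.63 prof [22, 22, 22, 23, 24, 25, 25, 24, 22, 20, 20, 24, 37, 57, 72, 78, 77, 76, 74, 69, 59, 45, 35, 32, 31, 29, 26, 26, 26, 27, 26]
```

carry_out(increments="0 -3.3 25 -0.006 0 0 5;0 -3.3 60 -0.006 0 0 5;0 -3.3 90 -0.006 0 0 5;0 -3.3 104 -0.006 0 0 5;0 -3.3 108 -0.006 0 0 5;0 -3.3 108 -0.006 0 0 5;0 -3.3 108 -0.006 0 0 5")

```text
time_s: 16.62
position: [0.552, -0.2321, 0.0956]
ee_rot: [[0.12, -0.993, 0.0], [-0.993, -0.12, -0.001], [0.001, -0.0, -1.0]]
wrist_force: [0.2, -1.2, -0.3]
finger_gap: 0.093
finger_force: 51.5
```

Run:
```python
from h import *
import cprof, prof
go(([.551,-.2323,.082],Rx(yaw(-83.1),[0,0,-1])))
P,R,s=st(); a=bot.read_camera('side'); b=bot.read_camera('top'); P3,_,_=st(); print(P3)
cprof.run({"side":a,"top":b,"P":P3,"R":R}); np.save("P6.npy",{"side":a,"top":b,"P":P3,"R":R},allow_pickle=True)
```

```text
side edges tool y mm [-5.73  4.18] mid -0.77 prof [-6, -6, -6, -5, -4, 1, 6, 11, 17, 24, 33, 43, 54, 56, 58, 59, 59, 59, 50, 30, 10, 2, -2, -6, -6, -7, -7, -6, -6, -6, -6]
top edges tool y mm [-2.58  5.45] mid 1.43 prof [22, 22, 23, 23, 24, 24, 24, 21, 19, 18, 19, 27, 42, 60, 72, 76, 76, 75, 72, 66, 55, 43, 35, 32, 30, 27, 26, 26, 27, 26, 23]
d [ 0.1  1.  13.6] rv [-0.    -0.001  0.   ] deg 0.1
t 16.62 q [-33.4  27.7  92.1  -0.1  60.1 139.7] p [ 0.552 -0.232  0.096] F [ 0.2 -1.2 -0.3] gap 7.9 ff 51.5
[ 0.552 -0.232  0.096]
side edges tool y mm [-4.95  4.48] mid -0.23 prof [25, 23, 19, 15, 14, 14, 14, 19, 24, 28, 37, 46, 55, 57, 58, 60, 60, 60, 59, 44, 30, 18, 18, 17, 17, 17, 17, 17, 14, 11, 11]
top edges tool y mm [-2.77  5.98] mid 1.6 prof [29, 29, 28, 24, 19, 15, 12, 13, 15, 19, 27, 36, 47, 61, 73, 78, 80, 78, 77, 73, 64, 50, 38, 33, 33, 34, 34, 33, 31, 26, 21]
```

carry_out(increments="0 0.7 4 0 0 0 5;0 0.7 8 0 0 0 5;0 0.7 12 0 0 0 5;0 0.7 16 0 0 0 5;0 0.7 16 0 0 0 5")

```text
time_s: 17.13
position: [0.55, -0.2314, 0.0776]
ee_rot: [[0.12, -0.993, -0.002], [-0.993, -0.12, 0.001], [-0.001, 0.002, -1.0]]
wrist_force: [0.1, 0.3, 0.1]
finger_gap: 0.091
finger_force: 51.5
```

carry_out(increments="0 0 3 0 0 0 5;0 0 6 0 0 0 5;0 0 9 0 0 0 5;0 0 11 0 0 0 5;0 0 11 0 0 0 5")

```text
time_s: 17.55
position: [0.5502, -0.2315, 0.067]
ee_rot: [[0.12, -0.993, -0.002], [-0.993, -0.12, 0.0], [-0.001, 0.002, -1.0]]
wrist_force: [0.5, 1.0, -0.3]
finger_gap: 0.094
finger_force: 51.5
```

carry_out(increments="0 0 2 0 0 0 5;0 0 3.5 0 0 0 5;0 0 4.5 0 0 0 5;0 0 5 0 0 0 5;0 0 5 0 0 0 5")

```text
time_s: 17.97
position: [0.5519, -0.2318, 0.0652]
ee_rot: [[0.12, -0.993, 0.002], [-0.993, -0.12, -0.001], [0.002, -0.002, -1.0]]
wrist_force: [-1.1, 2.7, 13.7]
finger_gap: 0.097
finger_force: 53.7
```

carry_out(increments="0 0 -1.5 0 0 0 9;0 0 -2 0 0 0 12;0 0 -2 0 0 0 18;0 0 -2 0 0 0 26;0 0 -2 0 0 0 30;0 0 -2 0 0 0 30")

```text
time_s: 18.47
position: [0.5504, -0.2317, 0.0643]
ee_rot: [[0.12, -0.993, -0.002], [-0.993, -0.12, -0.0], [-0.0, 0.002, -1.0]]
wrist_force: [0.1, -0.2, 0.0]
finger_gap: 0.35
finger_force: 0.0
```

carry_out(increments="0 0 -8 0 0 0 30;0 0 -25 0 0 0 30;0 0 -60 0 0 0 30;0 0 -95 0 0 0 30;0 0 -110 0 0 0 30;0 0 -110 0 0 0 30")

```text
time_s: 18.97
position: [0.553, -0.2332, 0.1802]
ee_rot: [[0.12, -0.993, 0.007], [-0.993, -0.121, -0.006], [0.006, -0.006, -1.0]]
wrist_force: [-0.3, 0.3, -0.2]
finger_gap: 0.351
finger_force: 0.0
```

Run:
```python
from h import *
np.set_printoptions(precision=4,suppress=True)
go(([.42,-.25,.2],None))
P=np.load("P6.npy",allow_pickle=True).item()
a=bot.read_camera('side'); b=bot.read_camera('top')
np.save("P7.npy",{"side":a,"top":b},allow_pickle=True)
# expected comb corners in slot
c=np.array([.551,-.2323,0]); d=np.array([.12,-.993,0]); e=np.array([.993,.12,0])
C=[c+d*x+[0,0,z] for x,z in((-.075,.016),(-.075,.072),(.075,.072),(.075,.016))]
for nm,im in(("side",a),("top",b)):
    print(nm,proj(im,C).round(1).tolist())
    for r in bot.silhouettes("comb",im):
        m=cv2.minAreaRect(np.argwhere(r["region"])[:,::-1].astype(np.float32)); print(round(r["score"],2),r["region"].sum(),np.round(cv2.boxPoints(m),1).tolist())
# wood-colour extents near the drawer, side view
for nm,im,box in(("side",a,(235,85,300,160)),("top",b,(335,140,440,215))):
    px=im["pixels"].astype(int); m=(px[...,0]-px[...,2]>55); s=m[box[1]:box[3],box[0]:box[2]]; q=np.argwhere(s)[:,::-1]+box[:2]
    print(nm,len(q), np.round(cv2.boxPoints(cv2.minAreaRect(q.astype(np.float32))),1).tolist() if len(q)>3 else "")
```

```text
d [  0.8 134.  -20.6] rv [0. 0. 0.] deg 0.0
t 18.97 q [-33.5  22.7  86.9  -0.1  69.9 139.6] p [ 0.553  -0.2332  0.1802] F [-0.3  0.3 -0.2] gap 30.0 ff 0.0
side [[263.5, 147.7], [263.5, 131.9], [260.3, 107.0], [260.4, 122.2]]
0.72 3600 [[200.1999969482422, 349.29998779296875], [225.10000610351562, 313.29998779296875], [318.79998779296875, 377.8999938964844], [293.8999938964844, 414.0]]
0.65 1801 [[331.20001220703125, 280.1000061035156], [404.3999938964844, 264.5], [409.8999938964844, 290.3999938964844], [336.70001220703125, 306.0]]
top [[356.5, 182.5], [360.8, 180.4], [414.2, 172.7], [407.4, 175.1]]
0.63 176 [[357.5, 180.0], [399.79998779296875, 173.39999389648438], [400.3999938964844, 177.8000030517578], [358.20001220703125, 184.39999389648438]]
0.62 1562 [[112.5999984741211, 218.39999389648438], [148.1999969482422, 162.0], [169.8000030517578, 175.6999969482422], [134.1999969482422, 232.0]]
0.57 1016 [[180.6999969482422, 248.10000610351562], [200.1999969482422, 241.60000610351562], [216.6999969482422, 291.1000061035156], [197.1999969482422, 297.6000061035156]]
side 82 [[259.0, 108.0999984741211], [261.70001220703125, 107.80000305175781], [265.70001220703125, 139.8000030517578], [263.0, 140.10000610351562]]
top 111 [[360.8999938964844, 179.3000030517578], [400.0, 173.6999969482422], [400.3999938964844, 176.6999969482422], [361.29998779296875, 182.1999969482422]]
```

carry_out(increments="-2 35 0 0 0 0 10;-2 70 0 0 0 0 0;-2 105 0 0 0 0 0;-2 127 0 0 0 0 0;-2 127 20 0 0 0 0;-2 127 55 0 0 0 0;-2 127 90 0 0 0 0;-2 127 112 0 0 0 0;-2 127 112 0 0 0 0", grip_force=20)

```text
time_s: 19.92
position: [0.4204, -0.2418, 0.0573]
ee_rot: [[0.12, -0.993, -0.01], [-0.993, -0.12, 0.008], [-0.009, 0.009, -1.0]]
wrist_force: [-0.9, 0.1, -0.1]
finger_gap: -0.001
finger_force: 0.0
```

Run:
```python
from h import *
go(([.6785-.0,-.2175,.068],Rx(yaw(-83.25),[0,0,-1])))
a=np.load("P7.npy",allow_pickle=True).item()["side"]["pixels"].astype(int)
m=a[...,0]-a[...,2]>40
for c in range(257,270): r=np.where(m[85:160,c])[0]+85; print(c,(r.min(),r.max(),len(r)) if len(r) else "")
```

```text
d [   6.7 -259.   -13. ] rv [0.0089 0.0091 0.0024] deg 0.7
t 19.92 q [-4.310e+01  2.150e+01  1.097e+02 -1.000e-01  4.940e+01  1.301e+02] p [ 0.4204 -0.2418  0.0573] F [-0.9  0.1 -0.1] gap -0.1 ff 0.0
257 
258 
259 (np.int64(108), np.int64(108), 1)
260 (np.int64(107), np.int64(122), 14)
261 (np.int64(107), np.int64(130), 22)
262 (np.int64(110), np.int64(141), 32)
263 (np.int64(114), np.int64(141), 27)
264 (np.int64(126), np.int64(141), 16)
265 
266 
267 
268 
269
```

carry_out(increments="0 -12 -10 0.009 0.009 0 0;0 -24 -10 0.009 0.009 0 0;0 -34 -10 0.009 0.009 0 0;0 -42 -10 0.009 0.009 0 0;0 -50 -10 0.009 0.009 0 0;0 -58 -10 0.009 0.009 0 0;0 -66 -10 0.009 0.009 0 0;0 -74 -10 0.009 0.009 0 0;0 -82 -10 0.009 0.009 0 0;0 -90 -10 0.009 0.009 0 0")

```text
time_s: 20.75
position: [0.5142, -0.234, 0.0726]
ee_rot: [[0.12, -0.993, 0.009], [-0.993, -0.12, -0.008], [0.009, -0.008, -1.0]]
wrist_force: [-2.2, -0.2, 1.5]
finger_gap: 0.0
finger_force: 0.9
```

carry_out(increments="0 -8 0 0 0 0 0;0 -16 0 0 0 0 0;0 -24 0 0 0 0 0;0 -32 0 0 0 0 0;0 -40 0 0 0 0 0;0 -46 0 0 0 0 0;0 -52 0 0 0 0 0;0 -56 0 0 0 0 0;0 -56 0 0 0 0 0")

```text
time_s: 21.5
position: [0.5704, -0.2274, 0.0732]
ee_rot: [[0.121, -0.993, 0.01], [-0.993, -0.121, -0.008], [0.01, -0.009, -1.0]]
wrist_force: [0.5, -0.2, 0.1]
finger_gap: -0.001
finger_force: 0.0
```

carry_out(increments="0 -4 2 0 0 0 0;0 -7 3 0 0 0 0;0 -10 3 0 0 0 0;0 -12 3 0 0 0 0;0 -13 3 0 0 0 0;0 -13 3 0 0 0 0")

```text
time_s: 22.0
position: [0.5806, -0.2261, 0.07]
ee_rot: [[0.12, -0.993, 0.005], [-0.993, -0.12, -0.008], [0.008, -0.004, -1.0]]
wrist_force: [-7.8, -1.1, 2.8]
finger_gap: 0.001
finger_force: 0.2
```

carry_out(increments="0 -2 0 0 0 0 0;0 -4 0 0 0 0 0;0 -4 0 0 0 0 0;0 -4 0 0 0 0 0")

```text
time_s: 22.33
position: [0.5807, -0.226, 0.0701]
ee_rot: [[0.12, -0.993, -0.002], [-0.993, -0.12, -0.007], [0.007, 0.003, -1.0]]
wrist_force: [-21.2, -4.1, 11.0]
finger_gap: -0.002
finger_force: 0.5
```

carry_out(increments="0 10 0 0 0 0 0;0 30 0 0 0 0 0;0 60 0 0 0 0 0;0 90 -20 0 0 0 0;0 120 -60 0 0 0 0;0 150 -100 0 0 0 0;0 150 -130 0 0 0 0;0 150 -130 0 0 0 0")

```text
time_s: 23.0
position: [0.4372, -0.2449, 0.2063]
ee_rot: [[0.119, -0.993, 0.018], [-0.993, -0.119, -0.016], [0.018, -0.016, -1.0]]
wrist_force: [1.8, -0.6, -0.4]
finger_gap: -0.004
finger_force: 0.0
```

Run:
```python
from h import *
import prof
o=np.load("P0.npy",allow_pickle=True).item()
a=bot.read_camera('side'); b=bot.read_camera('top'); n={"side":a,"top":b}
print(st()[0])
# profile along vanity x: u from centre, at z=.1 (box top edge) in both; panel top at z=.088
for nm in n:
    for z in(.1,.088):
        u,g=prof.prof(n[nm],(.7008,-.2149),np.radians(6.75),z=z,L=.06,u=np.arange(-.14,-.07,.002))
        print(nm,z,np.c_[u*1e3,g.mean(1)].round(0).astype(int).tolist())
for l in("drawer","vanity","comb"):
    for nm in n: print(l,nm,[(round(r["score"],2),np.round(r["bbox"])) for r in bot.search_frame(l,n[nm])])
for l in("pump","soap_dish","scraper"):
    print(l,[[np.round(r["bbox"]) for r in bot.search_frame(l,n[nm])][:1] for nm in n])
```

```text
[ 0.437 -0.244  0.202]
side 0.1 [[-140, 131], [-138, 131], [-136, 131], [-134, 131], [-132, 131], [-130, 131], [-128, 131], [-126, 131], [-124, 131], [-122, 131], [-120, 131], [-118, 131], [-116, 131], [-114, 131], [-112, 131], [-110, 133], [-108, 145], [-106, 177], [-104, 214], [-102, 221], [-100, 220], [-98, 215], [-96, 185], [-94, 138], [-92, 131], [-90, 149], [-88, 185], [-86, 213], [-84, 219], [-82, 218], [-80, 218], [-78, 218], [-76, 218], [-74, 218], [-72, 218]]
side 0.088 [[-140, 131], [-138, 131], [-136, 131], [-134, 131], [-132, 131], [-130, 131], [-128, 131], [-126, 131], [-124, 131], [-122, 131], [-120, 131], [-118, 131], [-116, 131], [-114, 131], [-112, 130], [-110, 132], [-108, 146], [-106, 180], [-104, 216], [-102, 221], [-100, 220], [-98, 214], [-96, 181], [-94, 135], [-92, 132], [-90, 150], [-88, 186], [-86, 214], [-84, 218], [-82, 218], [-80, 218], [-78, 218], [-76, 218], [-74, 218], [-72, 218]]
top 0.1 [[-140, 138], [-138, 138], [-136, 138], [-134, 139], [-132, 139], [-130, 139], [-128, 138], [-126, 125], [-124, 109], [-122, 103], [-120, 101], [-118, 99], [-116, 95
[... 624 characters left out ...]
 [-86, 217], [-84, 224], [-82, 225], [-80, 226], [-78, 226], [-76, 226], [-74, 226], [-72, 226]]
drawer side [(0.78, array([247., 127.,   7.,  55.])), (0.31, array([240., 197.,  51.,  36.]))]
drawer top [(0.77, array([383., 160.,  81.,  17.]))]
vanity side [(0.85, array([212., 129.,  73.,  66.]))]
vanity top [(0.79, array([378., 129.,  91.,  88.]))]
comb side [(0.87, array([371., 286.,  76.,  41.])), (0.65, array([259., 350., 109.,  68.]))]
comb top [(0.58, array([199., 270.,  34.,  51.]))]
pump [[array([317., 173.,  38.,  68.])], [array([291., 235.,  28.,  29.])]]
soap_dish [[array([170., 212.,  46.,  25.])], []]
scraper [[array([174., 269.,  53.,  28.])], [array([207., 134.,  26.,  32.])]]
```

The panel looks about 6–7 mm proud of the box, and the push gave an upward force too, so the gripper's knuckles probably met the box edge. I'll push again with only the fingertips near the panel's top.

carry_out(increments="0 -20 40 -0.015 -0.02 0 0;0 -50 80 -0.015 -0.02 0 0;0 -80 112 -0.015 -0.02 0 0;0 -100 112 -0.015 -0.02 0 0;0 -115 112 -0.015 -0.02 0 0;0 -125 112 -0.015 -0.02 0 0;0 -130 112 -0.015 -0.02 0 0;0 -130 112 -0.015 -0.02 0 0")

```text
time_s: 24.37
position: [0.5669, -0.2278, 0.0885]
ee_rot: [[0.121, -0.993, -0.007], [-0.993, -0.121, 0.009], [-0.01, 0.006, -1.0]]
wrist_force: [-0.3, 0.1, -0.1]
finger_gap: -0.003
finger_force: 0.0
```

Run:
```python
from h import *
go(([.59,-.2275,.09],Rx(yaw(-83.25),[0,0,-1])))
```

```text
d [  2.5 -23.   -1.7] rv [0.0062 0.01   0.0035] deg 0.7
t 24.37 q [-32.5  29.6  90.    0.2  61.  140.5] p [ 0.5669 -0.2278  0.0885] F [-0.3  0.1 -0.1] gap -0.3 ff 0.0
```

carry_out(increments="0 -4 -1 0.006 0.01 0 0;0 -8 -1 0.006 0.01 0 0;0 -12 -1 0.006 0.01 0 0;0 -15 -1 0.006 0.01 0 0;0 -17 -1 0.006 0.01 0 0;0 -17 -1 0.006 0.01 0 0")

```text
time_s: 24.87
position: [0.5832, -0.2258, 0.0892]
ee_rot: [[0.12, -0.993, -0.001], [-0.993, -0.12, 0.0], [-0.001, 0.001, -1.0]]
wrist_force: [-0.4, 0.5, -0.1]
finger_gap: 0.002
finger_force: 0.0
```

carry_out(increments="0 -2 0 0 0 0 0;0 -4 0 0 0 0 0;0 -6 0 0 0 0 0;0 -8 0 0 0 0 0;0 -8 0 0 0 0 0")

```text
time_s: 25.28
position: [0.5874, -0.2252, 0.0889]
ee_rot: [[0.121, -0.993, -0.009], [-0.993, -0.121, 0.001], [-0.002, 0.009, -1.0]]
wrist_force: [-14.5, -3.2, 9.1]
finger_gap: 0.004
finger_force: 7.4
```

carry_out(increments="0 -2 0 0 0 0 0;0 -3 0 0 0 0 0;0 -3 0 0 0 0 0")

```text
time_s: 25.53
position: [0.5876, -0.2251, 0.0889]
ee_rot: [[0.121, -0.993, -0.015], [-0.993, -0.121, 0.001], [-0.003, 0.014, -1.0]]
wrist_force: [-23.8, -4.6, 14.2]
finger_gap: -0.002
finger_force: 12.1
```

carry_out(increments="0 10 0 0 0 0 0;0 40 0 0 0 0 0;0 80 -30 0 0 0 0;0 110 -70 0 0 0 0;0 130 -110 0 0 0 0;0 130 -110 0 0 0 0;0 130 -110 0 0 0 0")

```text
time_s: 26.12
position: [0.4654, -0.2418, 0.204]
ee_rot: [[0.119, -0.993, 0.005], [-0.993, -0.119, -0.005], [0.006, -0.005, -1.0]]
wrist_force: [1.2, 0.3, 0.7]
finger_gap: -0.007
finger_force: 0.0
```

Run:
```python
from h import *
import prof
a=bot.read_camera('side'); b=bot.read_camera('top'); n={"side":a,"top":b}
print(st()[0],st()[2]["time_s"])
for nm in n:
    for z in(.1,.088):
        u,g=prof.prof(n[nm],(.7008,-.2149),np.radians(6.75),z=z,L=.06,u=np.arange(-.114,-.08,.002))
        print(nm,z,np.c_[u*1e3,g.mean(1)].round(0).astype(int).tolist())
    print([(l,[np.round(r["bbox"]) for r in bot.search_frame(l,n[nm])][:1]) for l in("drawer","vanity","pump","soap_dish","scraper")])
```

```text
[ 0.465 -0.24   0.2  ] 26.2167
side 0.1 [[-114, 131], [-112, 131], [-110, 131], [-108, 131], [-106, 131], [-104, 133], [-102, 146], [-100, 179], [-98, 215], [-96, 221], [-94, 219], [-92, 212], [-90, 188], [-88, 186], [-86, 212], [-84, 219], [-82, 219]]
side 0.088 [[-114, 131], [-112, 131], [-110, 131], [-108, 131], [-106, 130], [-104, 131], [-102, 147], [-100, 181], [-98, 216], [-96, 221], [-94, 219], [-92, 212], [-90, 187], [-88, 187], [-86, 213], [-84, 218], [-82, 218]]
[('drawer', [array([244., 128.,  11.,  59.])]), ('vanity', [array([214., 128.,  72.,  67.])]), ('pump', [array([316., 173.,  36.,  68.])]), ('soap_dish', [array([171., 210.,  48.,  24.])]), ('scraper', [array([172., 267.,  57.,  26.])])]
top 0.1 [[-114, 100], [-112, 97], [-110, 94], [-108, 92], [-106, 95], [-104, 129], [-102, 198], [-100, 224], [-98, 227], [-96, 227], [-94, 218], [-92, 168], [-90, 169], [-88, 213], [-86, 225], [-84, 227], [-82, 227]]
top 0.088 [[-114, 101], [-112, 99], [-110, 96], [-108, 93], [-106, 92], [-104, 99], [-102, 148], [-100, 211], [-98, 225], [-96, 227], [-94, 227], [-92, 209], [-90, 161], [-88, 180], [-86, 218], [-84, 226], [-82, 227]]
[('drawer', [array([384., 159.,  80.,  18.])]), ('vanity', [array([380., 129.,  92.,  86.])]), ('pump', [array([290., 233.,  29.,  24.])]), ('soap_dish', [array([260., 111.,  25.,  39.])]), ('scraper', [])]
```

```bash
python3 -c "
from workcell import bot
print(bot.hand_in())"
```

```text
the job is handed in; nothing more can be done
None
```

The comb stands teeth down, apparently on the slot floor, and I handed the job in at about 26 s with the drawer fully shut (front panel flush with the box to within measuring error), the bystanders where they were and the arm clear; the first push stopped about 6 mm short, so I pushed a second time, higher on the panel.

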